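Lock the rivet tray clamp with its ball-lock pin

ROBOT

A 6-joint arm with a two-finger parallel gripper is mounted at the origin on the work surface. World frame = base frame: x ahead of the robot, y to its left, z up, the work surface at z = 0. Lengths are in m, angles in rad, forces in N, time in s.
With the tool pointing down it reaches from about 0.325 to 0.775 m from the base axis. Payload 5.5 kg.
Tool frame: the origin (TCP) lies midway between the tips of the shut fingers; the grasp point (between the pads) lies 19 mm behind it (bot.hold_point_z is the distance from the TCP to the grasp point, in m); z points along the fingers, y is the line along which they close (so a half turn about z gives the same grasp; the last joint's range is limited). The gripper opens to 88 mm and grips with 3 to 60 N. Pads are 20 mm wide; open, the fingers measure 115 mm over their backs; the gripper's body (75 mm by 178 mm) begins 61 mm behind the grasp point.
Start: joints at [-1.223, 0.091, 1.231, -0, 1.82, -0.057], TCP at [0.236, -0.552, 0.201] pointing down, gripper open.
Joint ranges: [-2.87, 2.87], [-0.86, 2.18], [0.17, 2.46], [-1.51, 4.65], [0.06, 2.69], [-2.65, 2.65]. Speed limits (rad/s): [2.57, 2.57, 3.01, 3.14, 3.14, 3.14].

INTERFACE

Orientations are given as a unit quaternion [x, y, z, w].
In Python, from station import bot gives the robot as it stands.
- The arm moves only by the tool send_rows, never from a script. Its argument "commands" is a list of rows, each a list of 3 entries, a list of its own where there are three numbers: the shift along the tool's x, y, z in m, then the turn, a rotation vector about the tool's x, y, z in rad, then the closure in counts, from 0 (fully open) to 255 (shut). In form: [[[tx, ty, tz], [ax, ay, az], fingers], ...]. A call has 1 to 5 rows; each row shifts and turns the commanded pose from where the row before left it, along the tool's axes as they then stand; what a row does not reach is not made up. A row lasts 1/8 s, in which the tool goes at most 62.5 mm and 10.7 degrees, less where a joint would pass 70% of its speed; a pose out of reach is approached as far as the arm can. A call is refused whole if a number of a shift passes 0.0625 or a number of a turn 0.188, either way. A call with a gripper value outside its range is refused whole. The fingers move at their own pace and stop on an object; "squeeze" is the grip in N (left out, the last holds). Time passes only in rows, so rows that do not move let the fingers close. It gives the time, the measured TCP pose, the force, the opening and the grip force at its end, in the units of the state.
- bot.get_state(): the state, without advancing time (a new reading comes with each control period).
- bot.camera(name): name is "side" or "top" or "wrist"; returns the picture (400x640x3 uint8, red, green, blue); there is no depth.
- bot.camera_params(name): a dict with "camera_matrix" (3x3 intrinsics, pixels), "T" (4x4, takes a point from camera to world coordinates). Camera axes: x right, y down, z forward; pixel columns grow to the right and rows downward; lengths in m; the calibration is good to about 2 mm. A picture is of the moment at which its call begins: read the wrist's pose just before it. camera_params takes no time and is no camera call; for the wrist camera it gives the pose at the moment of the call.
- bot.hand_in(): hands the job in; it is judged then, once.
The state is a dict: "clock": time; "joint_pos": joint angles; "qd": joint speeds; "joint_efforts": joint torques, N m; "eef_pos": TCP position; "orientation": TCP orientation; "contact_force": force on the tool from outside, world axes, zero at the start; "wrist_torque": the same for the moment, N m; "opening": finger opening in m; "gripper_force": force on a finger pad.
Only numpy, scipy, OpenCV 4.12 (cv2) and the standard library are available. Lean on these libraries where they do the work, as an engineer would, in place of code of your own. Each camera call takes 0.05 s, during which the arm holds its last target. There are 200 camera calls.

TASK

Swing the brass clamp strap shut over the lip of the rivet tray by its black knob, right to its stop, then lock it with the ball-lock pin from the yellow-cheeked holster. The holster hides the pin's red thumb button, so draw the pin out by its bare sides, stand it somewhere (its tip in the strap's hole will do) and let go, then take it again across the button, squeeze the button in, push the pin fully home through the strap and the bridge beneath, and let go so that it locks. Leave the tray, the tongs, the rivet sets, the bucking bar and the tin where they are.

Things in the scene. Friction and masses are not known exactly. Their poses are not given: they have to be found in the camera images.
- clamp_hole (a point): Centre of the pin hole of the fixed clamp, at the strap's upper face (49 mm up). z is up, x points from the pivot along the shut strap. Below, in line once shut: 6 mm brass strap (chamfered 17.4 mm hole), 1 mm gap, 8 mm steel bridge (17.8 mm hole), 30 mm of free space. Only the knob stands above the strap near the hole.
- strap_pivot (a point): Point on the strap's vertical pivot axis, 75 mm from clamp_hole towards its -x, at the same height; same axes as clamp_hole.
- strap (a joint): Angle of the brass strap about its pivot (rad): 0 = shut at its stop, holes aligned, tip over the tray lip; grows counter-clockwise seen from above as it opens (to 1.2). It stays where it is left (0.2 N m friction, about 1.3 N at the knob). The strap's hole is 75 mm from the pivot, its knob 165 mm.
- strap_knob (a point): Middle of the grip of the upright round black bakelite knob on the strap's free end, 30 mm in diameter. The knob's wide part reaches from 8 to 32 mm above the strap's upper face; this point is 20 mm above it (69 mm above the bench). x points away from the pivot.
- pin_head (a point): Centre of the ball-lock pin's upright square head, 32 x 32 x 38 mm high. z is up, away from the tip. The +y side carries the red thumb button, 20 mm wide, 24 mm high, centred at this height: its face is at y = +22 mm, or +16 mm (1.5 mm proud) fully pressed. The -y, +x and -x sides are plain flats 16 mm from the axis. About 0.26 kg.
- pin_shoulder (a point): Middle of the underside of the pin's head, 19 mm below pin_head, same axes. The pin is home when this is at clamp_hole. From 17 to 22 mm below it two flat-faced brass locking balls stick out of the shank to y = +12 and -12 mm; only the button draws them in. With the button out the pin's tip alone enters the strap's hole, and it stands there with the shoulder 22 mm above the strap.
- pin_tip (a point): Lower end of the pin's round shank, on its axis, 42 mm below the shoulder; the shank is 16 mm in diameter, its last 4 mm tapered to 9 mm.
- button (a joint): How far the pin's thumb button is pressed (m): 0 = out, balls out; 0.006 = fully in, balls drawn inside the shank. From about 0.0052 the balls pass the holes. Spring: 5.6 N to start, 9.8 N fully in; a grip of about 20 N across the two y sides holds it in.
- holster_top (a point): Centre of the upper face of the fixed holster, a grey block 56 (x) by 62 (y) by 46 mm high with a slot in which the pin hangs, its shoulder on this face, its axes along the holster's. Yellow cheeks 30 mm wide cover the head's +y and -y sides (24 to 28 mm and 18.5 to 22.5 mm out), 42 mm high, 4 mm above the head; +x and -x sides are open. Lift straight up at least 50 mm.
- tray_center (a point): Centre of the loose stamped steel rivet tray, 130 x 220 x 40 mm high, 0.95 kg, beyond the clamp; leave it alone.
- tongs: Cream-painted rivet heater tongs lying flat, 320 mm long along x, 15 mm high, origin on the bench under the rivet; leave alone.
- set1_center (a point): Chrome flush-rivet set, standing, 30 mm across, 66 mm high; centre; leave alone.
- set2_center (a point): The second chrome rivet set, same; leave alone.
- bar_center (a point): Iron bucking bar, 100 x 50 x 52 mm high, 1.6 kg; centre; leave alone.
- tin: Blue tin, 72 mm across, 75 mm high, origin at its underside; leave alone.
Not all that is in view belongs to the job. Leave any blue or orange look-alike of the part that bears pin_head alone.

How it is judged:
On the way, in this order (a step that is already met when the one before it is completed fails the run):
1. the strap is swung shut to its stop (value of joint strap below 0.03 rad), for 0.2 s.
2. the pin is out of its holster, set down and let go (horizontal distance between pin_head and holster_top above 0.06 m and contact force between the fingers and pin below 0.05 N and linear speed of pin below 0.02 m/s), for 0.2 s.
3. the pin, button held in by the fingers, is pushed home through strap and bridge (z of pin_shoulder in the frame of clamp_hole below 0.006 m and horizontal distance between pin_shoulder and clamp_hole below 0.004 m and value of joint button above 0.003 m and contact force between the fingers and pin above 1 N), for 0.05 s.
At the end, for the whole second after the job is handed in: The strap is shut (within 0.03 rad of its stop), the pin stands upright (within 0.1 rad) in the clamp hole with its shoulder within 3 mm of the strap's upper face and 4 mm of the hole's centre, its button is out again (pressed less than 1.5 mm) so that it is locked, and it is at rest (z of pin_shoulder in the frame of clamp_hole between -0.003 and 0.003 m and horizontal distance between pin_shoulder and clamp_hole below 0.004 m and angle between pin_shoulder's own z axis and vertical below 0.1 rad and value of joint button below 0.0015 m and value of joint strap below 0.03 rad and linear speed of pin below 0.02 m/s); the robot touches nothing.
It fails at once if the tray, the tongs, a rivet set, the bucking bar or the tin is shifted by more than 20 mm (distance of any of tray_center, tongs, set1_center, set2_center, bar_center, tin from where it was at the start of the episode above 0.02 m).
It also fails if it takes over 64 s, if anything falls off the work surface, if the arm or the gripper's body presses on something with over 40 N, if the wrist force passes 120 N, or if a joint passes its speed limit or range.

## Working session

There is one attempt and no reset: what is moved stays moved. The work goes in short steps, Python scripts to look and compute and a tool call to move; the robot and the scene stay as the last step left them, time stands still between calls to the robot, and variables do not carry over. Pictures are saved under pics/ and viewed, at most 10 in all, crops included, and the job is handed in when it is done.

Besides the shell and the picture viewer there is one more tool, called after "Call:" by a JSON object that holds its "method" and its "body", one argument or row to a line. send_rows: Moves the arm, as the interface text tells. Its arguments: {"type":"object","properties":{"commands":{"type":"array","items":{"type":"array"}},"squeeze":{"type":"number"}},"required":["commands"]}

```bash
mkdir -p pics; ls; python3 - <<'E'
from station import bot
import cv2
for n in("top","side"):
    cv2.imwrite(f"pics/{n}0.png",bot.camera(n)[:,:,::-1]); p=bot.camera_params(n); print(n,p["camera_matrix"],p["T"])
print(bot.get_state(), bot.hold_point_z)
E
```

```text
pics
top [[367.47710246   0.         316.79827496]
 [  0.         367.47710246 195.69807656]
 [  0.           0.           1.        ]] [[ 0.01465711 -0.9919877   0.12548138  0.40414939]
 [-0.99988191 -0.01512092 -0.00274458 -0.02539429]
 [ 0.00461999 -0.12542633 -0.99209218  1.17288681]
 [ 0.          0.          0.          1.        ]]
side [[394.51457615   0.         322.31858747]
 [  0.         394.51457615 194.99423463]
 [  0.           0.           1.        ]] [[-0.77222482 -0.4113993   0.48416881 -0.00380323]
 [-0.63510068  0.47851298 -0.60636001  0.62668841]
 [ 0.01777502 -0.77574219 -0.63079958  0.74677952]
 [ 0.          0.          0.          1.        ]]
{'clock': 0.1, 'joint_pos': array([-1.22274751e+00,  9.18004603e-02,  1.23173334e+00, -7.86941371e-06,
        1.81981838e+00, -5.67006824e-02]), 'qd': array([ 0.00079429,  0.00043309, -0.00471418,  0.00131819, -0.00138499,
       -0.00036864]), 'joint_efforts': array([ 2.51810838e-03, -4.47857702e+01, -4.07568848e+01,  7.00967177e-02,
        2.84593692e-02, -1.24202820e-04]), 'eef_pos': array([ 0.23616575, -0.55123945,  0.20032802]), 'orientation': array([ 9.79591840e-01,  2.00995156e-01, -1.31479885e-04, -8.69892739e-04]), 'contact_force': array([-0.13861761,  1.25789941,  0.16635295]), 'wrist_torque': array([-0.00996883,  0.02442647, -0.05147002]), 'gripper_force': 0.0, 'opening': 0.08782389709902476} 0.0187
```

View pics/top0.png

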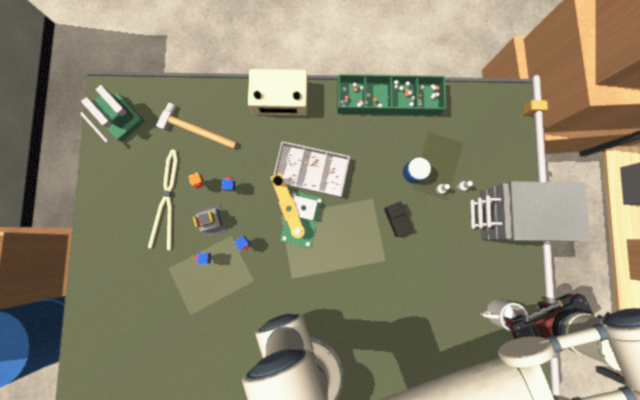

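View pics/side0.png

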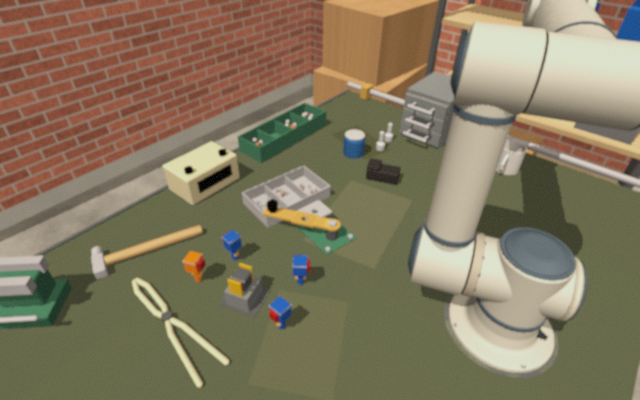

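```bash
python3 - <<'E'
import cv2,numpy as np
t=cv2.imread("pics/top0.png");s=cv2.imread("pics/side0.png")
a=cv2.resize(t[160:260,180:330],None,fx=5.3,fy=5.3,interpolation=cv2.INTER_CUBIC)[:, :795]
cv2.imwrite("pics/c1.png",a)
b=cv2.resize(s[180:330,170:370],None,fx=4,fy=4,interpolation=cv2.INTER_CUBIC)
cv2.imwrite("pics/c2.png",b)
E
```

```text
(no output)
```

View pics/c1.png

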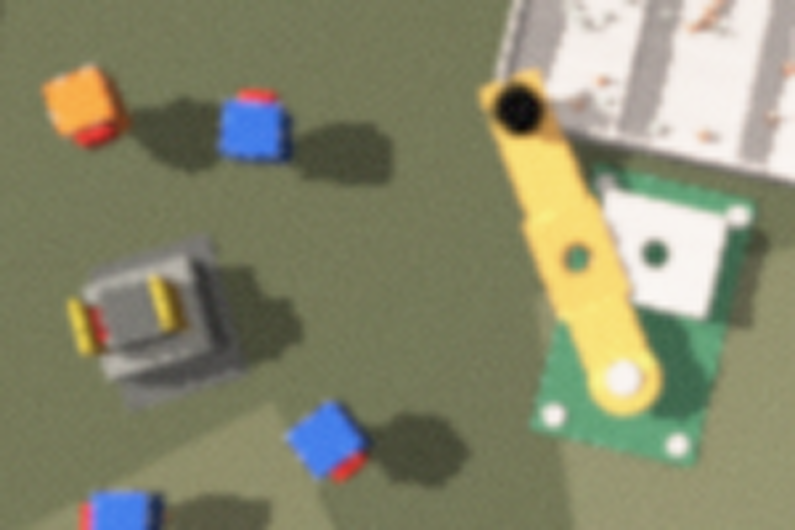

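View pics/c2.png

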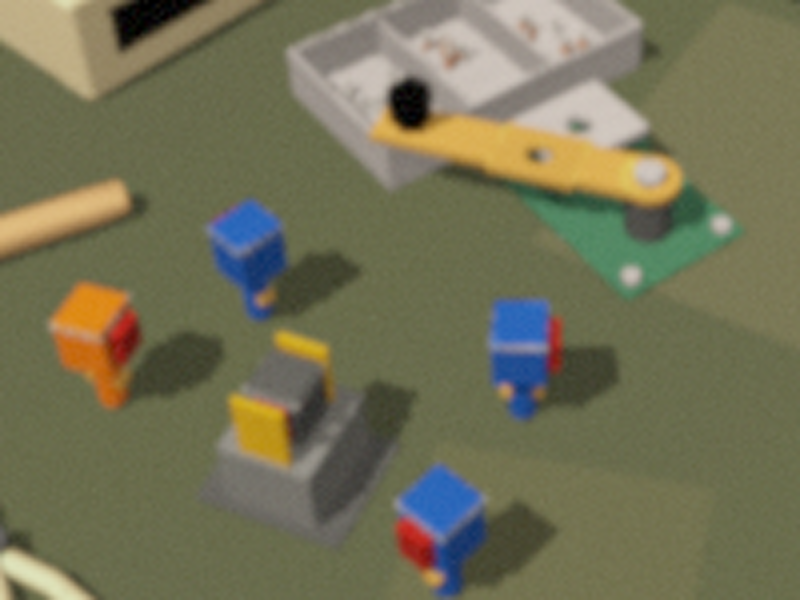

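```bash
cat > h.py <<'E'
import numpy as np
def ray(p,uv,z):
    K=p["camera_matrix"];T=p["T"];d=T[:3,:3]@np.linalg.solve(K,[uv[0],uv[1],1.]);c=T[:3,3]
    return c+d*(z-c[2])/d[2]
def proj(p,X):
    T=p["T"];q=p["camera_matrix"]@(T[:3,:3].T@(np.asarray(X)-T[:3,3]));return q[:2]/q[2]
E
python3 - <<'E'
from station import bot
from h import *
p=bot.camera_params("top");s=bot.camera_params("side")
for n,u,v,z in[("pivot",622,378,.052),("shole",577,257,.049),("bhole",655,253,.042),("knob",521,109,.083),("cheek+",85,327,.088),("cheek-",165,305,.088),("head",137,312,.084),("blue1",253,129,.08),("orange",85,105,.08),("blue2",328,440,.08),("blue3",120,515,.08)]:
    print(n,ray(p,(u/5.3+180-.4,v/5.3+160-.4),z).round(4))
for n,u,v,z in[("pivot",650,172,.052),("shole",540,155,.049),("bhole",578,124,.042),("knob",410,92,.083),("cheek+",260,430,.067),("cheek-",302,347,.088),("head",287,382,.084)]:
    print(n,ray(s,(u/4+170-.4,v/4+180-.4),z).round(4))
E
```

```text
pivot [0.4372 0.0302 0.052 ]
shole [0.5066 0.0579 0.049 ]
bhole [0.5103 0.013  0.042 ]
knob [0.5872 0.0891 0.083 ]
cheek+ [0.4599 0.3273 0.088 ]
cheek- [0.4728 0.2835 0.088 ]
head [0.4689 0.3001 0.084 ]
blue1 [0.5739 0.241  0.08  ]
orange [0.5862 0.337  0.08  ]
blue2 [0.3996 0.1915 0.08  ]
blue3 [0.3568 0.3048 0.08  ]
pivot [0.4389 0.0293 0.052 ]
shole [0.5055 0.0608 0.049 ]
bhole [0.5116 0.0152 0.042 ]
knob [0.5847 0.0978 0.083 ]
cheek+ [0.4626 0.3322 0.067 ]
cheek- [0.4732 0.2903 0.088 ]
head [0.4641 0.3096 0.084 ]
```

Call:
{"method": "send_rows", "body": {
  "commands": [
    [[0.048,-0.037,0],[0,0,0],0],
    [[0.048,-0.037,0],[0,0,0],0],
    [[0.048,-0.037,0],[0,0,0],0],
    [[0.048,-0.037,0],[0,0,0],0],
    [[0.048,-0.037,0],[0,0,0],0]
  ]
}}

```text
clock: 0.72
eef_pos: [0.3845, -0.2851, 0.2009]
orientation: [0.98, 0.201, -0.0, -0.0]
contact_force: [0.1, -1.0, -0.0]
opening: 0.0878
gripper_force: 0.0
```

Call:
{"method": "send_rows", "body": {
  "commands": [
    [[0.048,-0.037,0],[0,0,0],0],
    [[0.048,-0.037,0],[0,0,0],0],
    [[0.048,-0.037,0],[0,0,0],0],
    [[0.048,-0.037,0],[0,0,0],0],
    [[0.048,-0.037,0],[0,0,0],0]
  ]
}}

```text
clock: 1.35
eef_pos: [0.5323, -0.0205, 0.201]
orientation: [0.98, 0.201, -0.0, 0.0]
contact_force: [0.5, -0.7, 0.8]
opening: 0.0879
gripper_force: 0.0
```

Call:
{"method": "send_rows", "body": {
  "commands": [
    [[0.024,-0.018,0],[0,0,0],0],
    [[0,0,0],[0,0,0],0],
    [[0,0,0],[0,0,0],0]
  ]
}}

```text
clock: 1.72
eef_pos: [0.5464, 0.003, 0.201]
orientation: [0.98, 0.201, -0.0, 0.0]
contact_force: [0.1, -0.5, 0.5]
opening: 0.0878
gripper_force: 0.0
```

```bash
cat >> h.py <<'E'
def look(bot,name,cam="wrist"):
    import cv2
    p=bot.camera_params(cam);im=bot.camera(cam)[:,:,::-1].copy();cv2.imwrite(f"pics/{name}.png",im)
    import pickle;pickle.dump(p,open(f"pics/{name}.pkl","wb"));return im,p
def now(bot):
    from scipy.spatial.transform import Rotation as R
    s=bot.get_state();m=R.from_quat(s["orientation"]).as_matrix();phi=np.arctan2(m[1,0],m[0,0])
    print("t",round(s["clock"],2),"tcp",s["eef_pos"].round(4),"phi",phi.round(4),"zax",m[:,2].round(4),"F",s["contact_force"].round(1),"open",round(s["opening"],4),"grip",round(s["gripper_force"],1),"J",s["joint_pos"].round(2));return s,phi
def delta(bot,x,y,z,ph):
    s,f=now(bot);d=np.array([x,y,z])-s["eef_pos"]
    print("shift",np.round([d[0]*np.cos(f)+d[1]*np.sin(f),d[0]*np.sin(f)-d[1]*np.cos(f),-d[2]],4),"az",round(f-ph,4))
E
python3 - <<'E'
from station import bot
from h import *
now(bot);im,p=look(bot,"w1");print(p)
E
```

```text
t 1.73 tcp [0.5464 0.003  0.201 ] phi 0.4045 zax [-9.e-04 -5.e-04 -1.e+00] F [ 0.1 -0.5  0.5] open 0.0878 grip 0.0 J [-0.06 -0.05  1.38 -0.    1.82  1.11]
{'camera_matrix': array([[342.8648668 ,   0.        , 326.44276819],
       [  0.        , 342.8648668 , 199.11375001],
       [  0.        ,   0.        ,   1.        ]]), 'T': array([[ 3.94063756e-01, -8.87860128e-01, -2.37525048e-01,
         6.10789859e-01],
       [-9.19082979e-01, -3.80812465e-01, -1.01332836e-01,
         3.06217067e-02],
       [-4.83114282e-04,  2.58236827e-01, -9.66081522e-01,
         3.84090584e-01],
       [ 0.00000000e+00,  0.00000000e+00,  0.00000000e+00,
         1.00000000e+00]])}
```

View pics/w1.png

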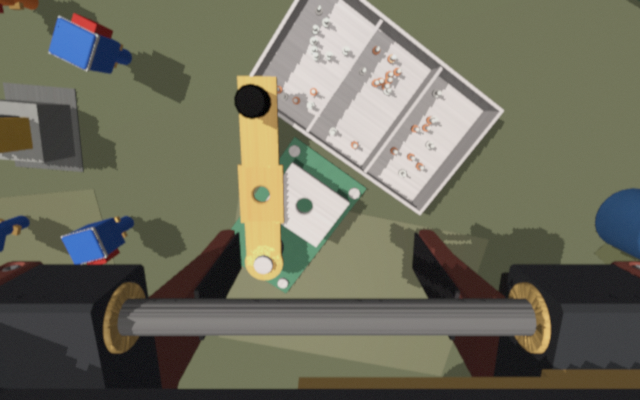

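```bash
python3 - <<'E'
from station import bot
from h import *
p=bot.camera_params("wrist")
P={}
for n,u,v,z in[("pivot",263,265,.053),("shole",261.5,194.5,.049),("bhole",304.5,206,.042),("knob",252.5,101,.083)]:
    P[n]=ray(p,(u,v),z);print(n,P[n].round(4))
a=lambda q:np.arctan2(*(P[q]-P["pivot"])[1::-1])
print({q:(a(q).round(3),np.linalg.norm((P[q]-P["pivot"])[:2]).round(4)) for q in("shole","bhole","knob")})
delta(bot,*P["knob"][:2],.056,a("knob"))
E
```

```text
pivot [0.437  0.0287 0.053 ]
shole [0.5071 0.0572 0.049 ]
bhole [0.5109 0.0124 0.042 ]
knob [0.5911 0.0899 0.083 ]
{'shole': (np.float64(0.386), np.float64(0.0757)), 'bhole': (np.float64(-0.217), np.float64(0.0757)), 'knob': (np.float64(0.378), np.float64(0.1658))}
t 1.77 tcp [0.5463 0.0026 0.2012] phi 0.4037 zax [-5.e-04 -4.e-04 -1.e+00] F [-0.4 -0.2  0. ] open 0.0875 grip 0.0 J [-0.06 -0.05  1.38 -0.    1.82  1.11]
shift [ 0.0754 -0.0627  0.1452] az 0.0261
```

Call:
{"method": "send_rows", "body": {
  "commands": [
    [[0.038,-0.0315,0.02],[0,0,0],0],
    [[0.0375,-0.0313,0.02],[0,0,0.025],0],
    [[0,0,0.05],[0,0,0],60],
    [[0,0,0.045],[0,0,0],60],
    [[0,0,0.01],[0,0,0],60]
  ]
}}

```text
clock: 2.4
eef_pos: [0.5891, 0.0896, 0.0526]
orientation: [0.982, 0.188, -0.003, -0.0]
contact_force: [0.5, 0.0, -0.3]
opening: 0.0675
gripper_force: 0.0
```

Call:
{"method": "send_rows", "body": {
  "commands": [
    [[0,0,0],[0,0,0],255],
    [[0,0,0],[0,0,0],255],
    [[0,0,0],[0,0,0],255],
    [[0,0,0],[0,0,0],255]
  ],
  "squeeze": 12
}}

```text
clock: 2.9
eef_pos: [0.592, 0.0911, 0.0576]
orientation: [0.982, 0.189, 0.001, 0.0]
contact_force: [-0.7, 2.0, -0.3]
opening: 0.0308
gripper_force: 0.8
```

```bash
python3 - <<'E'
from station import bot
from h import *
s,f=now(bot);d=s["eef_pos"][:2]-np.array([.4372,.029]);print(np.hypot(*d),np.arctan2(d[1],d[0]))
E
```

```text
t 2.9 tcp [0.592  0.0911 0.0576] phi 0.3798 zax [ 1.9e-03  3.0e-04 -1.0e+00] F [-0.7  2.  -0.3] open 0.0308 grip 0.8 J [0.1  0.11 1.47 0.   1.56 1.29]
0.16682035380797383 0.3816771654495437
```

Call:
{"method": "send_rows", "body": {
  "commands": [
    [[0,0,0],[0,0,0],255],
    [[-0.0008,0.0166,0],[0,0,0.1],255],
    [[-0.0008,0.0166,0],[0,0,0.1],255],
    [[-0.0008,0.0166,0],[0,0,0.1],255],
    [[-0.0008,0.0166,0],[0,0,0.1],255]
  ]
}}

```text
clock: 3.52
eef_pos: [0.6039, 0.0261, 0.0572]
orientation: [1.0, -0.012, 0.001, -0.0]
contact_force: [-0.6, 0.4, 4.0]
opening: 0.0259
gripper_force: 10.5
```

Call:
{"method": "send_rows", "body": {
  "commands": [
    [[-0.0008,0.0166,0],[0,0,0.1],255],
    [[-0.0004,0.008,0],[0,0,0.05],255],
    [[-0.0004,0.008,0],[0,0,0.05],255],
    [[0,0.002,0],[0,0,0.0],255],
    [[0,0.001,0],[0,0,0],255]
  ]
}}

```text
clock: 4.15
eef_pos: [0.5999, -0.0069, 0.0572]
orientation: [0.994, -0.109, 0.002, -0.002]
contact_force: [6.2, 8.9, 2.9]
opening: 0.0255
gripper_force: 10.5
```

```bash
python3 - <<'E'
from station import bot
from h import *
s,f=now(bot);d=s["eef_pos"][:2]-np.array([.4372,.029]);print(np.hypot(*d),np.arctan2(d[1],d[0]))
E
```

```text
t 4.15 tcp [ 0.5999 -0.0069  0.0572] phi -0.2187 zax [ 0.0039  0.0038 -1.    ] F [6.2 8.9 2.9] open 0.0255 grip 10.5 J [-0.07  0.11  1.47  0.    1.56  1.72]
0.16658466448963438 -0.21697953920223853
```

Call:
{"method": "send_rows", "body": {
  "commands": [
    [[0,0.002,0],[0,0,0],255],
    [[0,0.001,0],[0,0,0],255],
    [[0,0,0],[0,0,0],255]
  ]
}}

```text
clock: 4.53
eef_pos: [0.5998, -0.007, 0.0572]
orientation: [0.994, -0.108, 0.002, -0.004]
contact_force: [7.8, 13.8, 1.8]
opening: 0.0256
gripper_force: 10.3
```

```bash
python3 - <<'E'
from station import bot
from h import *
s,f=now(bot);d=s["eef_pos"][:2]-np.array([.4372,.029]);print(np.hypot(*d),np.arctan2(d[1],d[0]))
E
```

```text
t 4.53 tcp [ 0.5998 -0.007   0.0572] phi -0.2166 zax [ 0.0051  0.0078 -1.    ] F [ 7.8 13.8  1.8] open 0.0256 grip 10.3 J [-0.07  0.11  1.47  0.01  1.56  1.71]
0.16655236410957772 -0.21805488734877
```

Call:
{"method": "send_rows", "body": {
  "commands": [
    [[0,-0.003,0],[0,0,0],0],
    [[0,0,0],[0,0,0],0],
    [[0,0,0],[0,0,0],0],
    [[0,0,-0.06],[0,0,0],0],
    [[0,0,-0.06],[0,0,0],0]
  ]
}}

```text
clock: 5.15
eef_pos: [0.5974, -0.0096, 0.1762]
orientation: [0.994, -0.11, -0.002, 0.0]
contact_force: [1.1, -0.2, 0.1]
opening: 0.0719
gripper_force: 0.0
```

```bash
cat >> h.py <<'E'
def plan(bot,x,y,z,ph,n):
    s,f=now(bot);d=(np.array([x,y,z])-s["eef_pos"])/n;df=(ph-f)/n
    for i in range(n):
        g=f+i*df;print(np.round([d[0]*np.cos(g)+d[1]*np.sin(g),d[0]*np.sin(g)-d[1]*np.cos(g),-d[2],-df],4).tolist())
E
python3 - <<'E'
from station import bot
from h import *
plan(bot,.468,.304,.2,1.857,12)
E
```

```text
t 5.15 tcp [ 0.5974 -0.0096  0.1762] phi -0.2208 zax [-3.6e-03 -2.0e-04 -1.0e+00] F [ 1.1 -0.2  0.1] open 0.0719 grip 0.0 J [-0.07  0.08  1.28 -0.    1.78  1.72]
[-0.0162, -0.0231, -0.002, -0.1732]
[-0.012, -0.0256, -0.002, -0.1732]
[-0.0074, -0.0273, -0.002, -0.1732]
[-0.0026, -0.0281, -0.002, -0.1732]
[0.0023, -0.0282, -0.002, -0.1732]
[0.0071, -0.0274, -0.002, -0.1732]
[0.0117, -0.0257, -0.002, -0.1732]
[0.016, -0.0233, -0.002, -0.1732]
[0.0197, -0.0202, -0.002, -0.1732]
[0.0229, -0.0165, -0.002, -0.1732]
[0.0254, -0.0123, -0.002, -0.1732]
[0.0272, -0.0078, -0.002, -0.1732]
```

Call:
{"method": "send_rows", "body": {
  "commands": [
    [[-0.0162,-0.0231,-0.002],[0,0,-0.173],0],
    [[-0.012,-0.0256,-0.002],[0,0,-0.173],0],
    [[-0.0074,-0.0273,-0.002],[0,0,-0.173],0],
    [[-0.0026,-0.0281,-0.002],[0,0,-0.173],0],
    [[0.0023,-0.0282,-0.002],[0,0,-0.173],0]
  ]
}}

```text
clock: 5.78
eef_pos: [0.544, 0.1217, 0.186]
orientation: [0.948, 0.319, -0.001, 0.0]
contact_force: [-0.1, 1.0, -0.2]
opening: 0.0877
gripper_force: 0.0
```

Call:
{"method": "send_rows", "body": {
  "commands": [
    [[0.0071,-0.0274,-0.002],[0,0,-0.173],0],
    [[0.0117,-0.0257,-0.002],[0,0,-0.173],0],
    [[0.016,-0.0233,-0.002],[0,0,-0.173],0],
    [[0.0197,-0.0202,-0.002],[0,0,-0.173],0],
    [[0.0229,-0.0165,-0.002],[0,0,-0.173],0]
  ]
}}

```text
clock: 6.4
eef_pos: [0.4904, 0.2523, 0.1959]
orientation: [0.727, 0.687, -0.001, 0.0]
contact_force: [-0.7, -0.7, -0.4]
opening: 0.0876
gripper_force: 0.0
```

Call:
{"method": "send_rows", "body": {
  "commands": [
    [[0.0254,-0.0123,-0.002],[0,0,-0.173],0],
    [[0.0272,-0.0078,-0.002],[0,0,-0.173],0],
    [[0,0,0],[0,0,0],0],
    [[0,0,0],[0,0,0],0]
  ]
}}

```text
clock: 6.9
eef_pos: [0.4696, 0.3036, 0.2]
orientation: [0.601, 0.8, -0.0, 0.0]
contact_force: [-0.1, -0.2, 0.2]
opening: 0.0878
gripper_force: 0.0
```

```bash
python3 - <<'E'
from station import bot
from h import *
import cv2
now(bot);im,p=look(bot,"w2")
q=proj(p,[.468,.304,.084]);print(q)
look(bot,"t2","top")
u,v=q.astype(int);u0=max(0,u-100);v0=max(0,v-75);print(u0,v0)
cv2.imwrite("pics/w2c.png",cv2.resize(im[v0:v0+150,u0:u0+200],None,fx=4,fy=4,interpolation=cv2.INTER_CUBIC))
E
```

```text
t 6.9 tcp [0.4696 0.3036 0.2   ] phi 1.853 zax [-3.e-04 -1.e-03 -1.e+00] F [-0.1 -0.2  0.2] open 0.0878 grip 0.0 J [ 0.51 -0.02  1.35 -0.    1.82  0.23]
[325.21447681 188.04459961]
225 113
```

View pics/w2c.png

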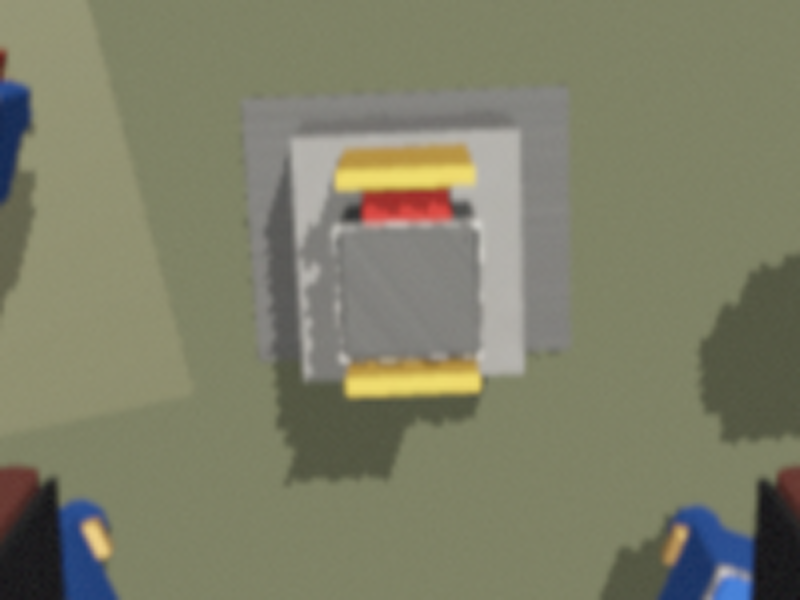

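```bash
python3 - <<'E'
from station import bot
from h import *
import pickle
p=pickle.load(open("pics/w2.pkl","rb"))
W=lambda u,v,z:ray(p,(u/4+225-.4,v/4+113-.4),z)
c=[W(*q,.084) for q in[(334,224),(481,218),(483,358),(342,362)]]
print(np.mean(c,0).round(4),[np.linalg.norm(c[i]-c[i-1]).round(4) for i in range(4)],[np.arctan2(*(c[i]-c[j])[1::-1]).round(3) for i,j in((1,0),(2,3))])
a=W(405,176,.088);b=W(413,383,.088);print("cheeks",a,b,np.arctan2(*(a-b)[1::-1])-np.pi/2)
for u0,v0,u1,v1 in((336,190,475,186),(347,398,481,391)):
    a=W(u0,v0,.088);b=W(u1,v1,.088);print("edge",np.arctan2(*(b-a)[1::-1]))
for u0,v0,u1,v1 in((291,138,521,129),):
    a=W(u0,v0,.046);b=W(u1,v1,.046);print("edge",np.arctan2(*(b-a)[1::-1]))
E
```

```text
[0.469  0.3067 0.084 ] [np.float64(0.0316), np.float64(0.0324), np.float64(0.032), np.float64(0.0319)] [np.float64(0.324), np.float64(0.313)]
cheeks [0.46055121 0.33176279 0.088     ] [0.47522789 0.28760761 0.088     ] 0.32090013769139336
edge 0.31186345077436384
edge 0.33771058465263304
edge 0.32179378105528517
```

```bash
python3 - <<'E'
from station import bot
from h import *
delta(bot,.469,.307,.053,1.891)
E
```

```text
t 7.0 tcp [0.4698 0.3034 0.2001] phi 1.853 zax [-2.e-04 -6.e-04 -1.e+00] F [0.6 0.4 0.8] open 0.088 grip 0.0 J [ 0.51 -0.02  1.35 -0.    1.82  0.23]
shift [0.0037 0.0003 0.1471] az -0.038
```

Call:
{"method": "send_rows", "body": {
  "commands": [
    [[0.0037,0.0003,0.04],[0,0,-0.038],0],
    [[0,0,0.04],[0,0,0],0],
    [[0,0,0.04],[0,0,0],0],
    [[0,0,0.02],[0,0,0],0],
    [[0,0,0.007],[0,0,0],0]
  ],
  "squeeze": 30
}}

```text
clock: 7.62
eef_pos: [0.4685, 0.3073, 0.0525]
orientation: [0.585, 0.811, -0.001, -0.0]
contact_force: [-0.3, 0.0, 0.7]
opening: 0.0878
gripper_force: 0.0
```

Call:
{"method": "send_rows", "body": {
  "commands": [
    [[0,0,0],[0,0,0],100],
    [[0,0,0],[0,0,0],255],
    [[0,0,0],[0,0,0],255],
    [[0,0,0],[0,0,0],255],
    [[0,0,0],[0,0,0],255]
  ]
}}

```text
clock: 8.25
eef_pos: [0.4687, 0.3081, 0.0536]
orientation: [0.584, 0.812, 0.0, 0.0]
contact_force: [-0.4, 0.5, -1.1]
opening: 0.0415
gripper_force: 0.0
```

```bash
python3 - <<'E'
from station import bot
from h import *
now(bot)
E
```

```text
t 8.25 tcp [0.4687 0.3081 0.0536] phi 1.8939 zax [ 3.e-04  2.e-04 -1.e+00] F [-0.4  0.5 -1.1] open 0.0415 grip 0.0 J [0.52 0.01 1.58 0.   1.55 0.2 ]
```

Call:
{"method": "send_rows", "body": {
  "commands": [
    [[0,0,0],[0,0,0],255],
    [[0,0,0],[0,0,0],255],
    [[0,0,0],[0,0,0],255],
    [[0,0,0],[0,0,0],255]
  ]
}}

```text
clock: 8.75
eef_pos: [0.4686, 0.3081, 0.0533]
orientation: [0.584, 0.812, 0.0, -0.0]
contact_force: [0.3, 0.4, 0.9]
opening: 0.0321
gripper_force: 30.0
```

Call:
{"method": "send_rows", "body": {
  "commands": [
    [[0,0,-0.01],[0,0,0],255],
    [[0,0,-0.02],[0,0,0],255],
    [[0,0,-0.03],[0,0,0],255],
    [[0,0,-0.04],[0,0,0],255],
    [[0,0,-0.02],[0,0,0],255]
  ]
}}

```text
clock: 9.38
eef_pos: [0.4693, 0.3085, 0.1774]
orientation: [0.584, 0.812, 0.002, 0.001]
contact_force: [-0.1, 0.4, -1.7]
opening: 0.0316
gripper_force: 30.0
```

```bash
python3 - <<'E'
from station import bot
from h import *
plan(bot,.51,.0127,.172,1.571,7)
import cv2
im,p=look(bot,"s3","side")
u,v=proj(p,[.4687,.3081,.16]).astype(int);cv2.imwrite("pics/s3c.png",cv2.resize(im[max(0,v-60):v+60,max(0,u-80):u+80],None,fx=4,fy=4,interpolation=cv2.INTER_CUBIC))
E
```

```text
t 9.38 tcp [0.4693 0.3085 0.1774] phi 1.8939 zax [ 0.004   0.0024 -1.    ] F [-0.1  0.4 -1.7] open 0.0316 grip 30.0 J [ 0.52 -0.02  1.39  0.    1.77  0.2 ]
[-0.0419, -0.0079, 0.0008, 0.0461]
[-0.0422, -0.006, 0.0008, 0.0461]
[-0.0425, -0.004, 0.0008, 0.0461]
[-0.0426, -0.0021, 0.0008, 0.0461]
[-0.0427, -0.0001, 0.0008, 0.0461]
[-0.0426, 0.0019, 0.0008, 0.0461]
[-0.0425, 0.0038, 0.0008, 0.0461]
```

View pics/s3c.png

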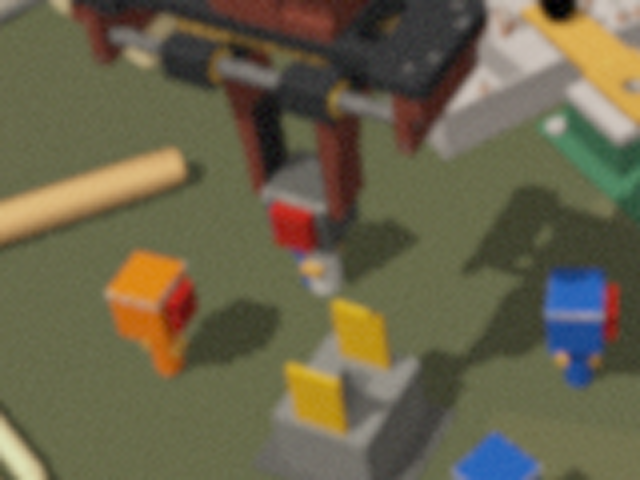

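Call:
{"method": "send_rows", "body": {
  "commands": [
    [[-0.0419,-0.0079,0],[0,0,0.046],255],
    [[-0.0422,-0.006,0],[0,0,0.046],255],
    [[-0.0425,-0.004,0],[0,0,0.046],255],
    [[-0.0426,-0.0021,0],[0,0,0.046],255],
    [[-0.0427,0,0],[0,0,0.046],255]
  ]
}}

```text
clock: 10.05
eef_pos: [0.4973, 0.0953, 0.1724]
orientation: [0.674, 0.739, -0.001, -0.0]
contact_force: [1.0, -0.1, -1.6]
opening: 0.0319
gripper_force: 30.0
```

Call:
{"method": "send_rows", "body": {
  "commands": [
    [[-0.0426,0.0019,0],[0,0,0.046],255],
    [[-0.0425,0.0038,0],[0,0,0.046],255],
    [[0,0,0.04],[0,0,0],255],
    [[0,0,0.026],[0,0,0],255],
    [[0,0,0],[0,0,0],255]
  ]
}}

```text
clock: 10.68
eef_pos: [0.5073, 0.0121, 0.1039]
orientation: [0.707, 0.707, -0.002, -0.002]
contact_force: [0.8, 0.4, -2.8]
opening: 0.0315
gripper_force: 30.0
```

```bash
python3 - <<'E'
from station import bot
from h import *
import cv2
delta(bot,.5102,.0135,.0985,1.571)
ims=[]
for c in("side","top"):
    im,p=look(bot,"p4"+c,c)
    for X in([.5102,.0127,.049],[.4372,.029,.052]): print(c,proj(p,X))
    u,v=proj(p,[.5102,.0127,.06]).astype(int);ims.append(cv2.resize(im[v-50:v+50,u-66:u+66],None,fx=3 if 0 else 6,fy=6,interpolation=cv2.INTER_CUBIC));print(u-66,v-50)
cv2.imwrite("pics/s4c.png",ims[0])
E
```

```text
t 10.68 tcp [0.5073 0.0121 0.1039] phi 1.5715 zax [-6.5e-03  3.0e-04 -1.0e+00] F [ 0.8  0.4 -2.8] open 0.0315 grip 30.0 J [-0.04 -0.15  1.64  0.    1.66 -0.04]
shift [0.0014 0.0029 0.0054] az 0.0005
side [315.11292326 208.38917748]
side [332.70033613 222.82250031]
249 155
top [303.20674955 207.15950922]
top [297.34411272 230.92398982]
237 156
```

View pics/s4c.png

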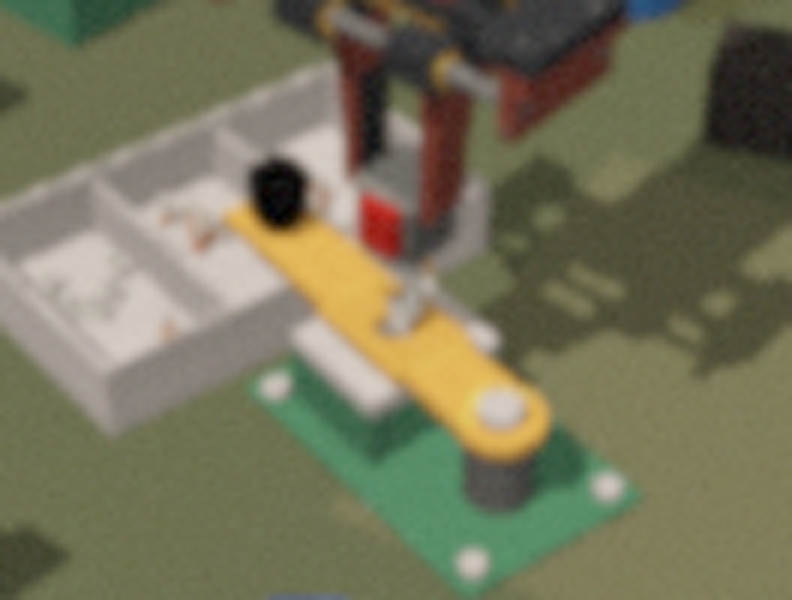

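Call:
{"method": "send_rows", "body": {
  "commands": [
    [[0.0014,0.0029,0],[0,0,0],255],
    [[0,0,0.002],[0,0,0],255],
    [[0,0,0.004],[0,0,0],255],
    [[0,0,0.004],[0,0,0],255]
  ]
}}

```text
clock: 11.28
eef_pos: [0.5122, 0.0136, 0.0971]
orientation: [0.707, 0.707, -0.0, -0.0]
contact_force: [-0.8, -0.6, -2.8]
opening: 0.0318
gripper_force: 30.0
```

```bash
python3 - <<'E'
from station import bot
from h import *
now(bot)
E
```

```text
t 11.28 tcp [0.5122 0.0136 0.0971] phi 1.5719 zax [-0. -0. -1.] F [-0.8 -0.6 -2.8] open 0.0318 grip 30.0 J [-0.04 -0.14  1.64 -0.    1.64 -0.04]
```

Call:
{"method": "send_rows", "body": {
  "commands": [
    [[0,-0.002,0],[0,0,0],255],
    [[0,0,0.004],[0,0,0],255],
    [[0,0,0.004],[0,0,0],255],
    [[0,0,0.003],[0,0,0],255],
    [[0,0,0],[0,0,0],255]
  ]
}}

```text
clock: 11.9
eef_pos: [0.5103, 0.0138, 0.0859]
orientation: [0.707, 0.707, 0.0, -0.0]
contact_force: [2.0, 1.6, -3.7]
opening: 0.0318
gripper_force: 30.0
```

Call:
{"method": "send_rows", "body": {
  "commands": [
    [[0,0,0.004],[0,0,0],255],
    [[0,0,0.0025],[0,0,0],255],
    [[0,0,0.001],[0,0,0],255],
    [[0,0,0],[0,0,0],255]
  ]
}}

```text
clock: 12.4
eef_pos: [0.5103, 0.0137, 0.0788]
orientation: [0.707, 0.707, 0.0, 0.0]
contact_force: [2.3, 2.2, -2.4]
opening: 0.0317
gripper_force: 30.0
```

Call:
{"method": "send_rows", "body": {
  "commands": [
    [[0.0005,0.0005,0.0005],[0,0,0],255],
    [[0,0,0.0005],[0,0,0],255],
    [[0,0,0],[0,0,0],255]
  ]
}}

```text
clock: 12.78
eef_pos: [0.5106, 0.014, 0.0783]
orientation: [0.707, 0.707, -0.0, 0.0]
contact_force: [-1.1, 0.8, 2.3]
opening: 0.0317
gripper_force: 30.0
```

Call:
{"method": "send_rows", "body": {
  "commands": [
    [[0,0,0],[0,0,0],0],
    [[0,0,0],[0,0,0],0],
    [[0,0,0],[0,0,0],0],
    [[0,0,-0.02],[0,0,0],0],
    [[0,0,-0.05],[0,0,0],0]
  ]
}}

```text
clock: 13.4
eef_pos: [0.5094, 0.0141, 0.1471]
orientation: [0.707, 0.707, -0.002, -0.002]
contact_force: [0.0, -0.3, -0.4]
opening: 0.0778
gripper_force: 0.0
```

Call:
{"method": "send_rows", "body": {
  "commands": [
    [[0,0,-0.05],[0,0,0.157],0],
    [[0,0,-0.02],[0,0,0.157],0],
    [[0,0,0],[0,0,0.157],0],
    [[0,0,0],[0,0,0.157],0],
    [[0,0,0],[0,0,0.157],0]
  ]
}}

```text
clock: 14.02
eef_pos: [0.5109, 0.0141, 0.2196]
orientation: [0.925, 0.381, 0.001, 0.0]
contact_force: [-0.2, 0.8, 0.9]
opening: 0.0877
gripper_force: 0.0
```

Call:
{"method": "send_rows", "body": {
  "commands": [
    [[0,0,0],[0,0,0.157],0],
    [[0,0,0],[0,0,0.157],0],
    [[0,0,0],[0,0,0.157],0],
    [[0,0,0],[0,0,0.157],0],
    [[0,0,0],[0,0,0.157],0]
  ]
}}

```text
clock: 14.65
eef_pos: [0.5109, 0.0141, 0.2196]
orientation: [1.0, -0.002, 0.001, 0.0]
contact_force: [0.1, 0.8, -0.8]
opening: 0.088
gripper_force: 0.0
```

Call:
{"method": "send_rows", "body": {
  "commands": [
    [[0,0,0],[0,0,0],0],
    [[0,0,0],[0,0,0],0]
  ]
}}

```text
clock: 14.9
eef_pos: [0.5109, 0.0141, 0.2187]
orientation: [1.0, 0.002, 0.001, 0.0]
contact_force: [0.0, 0.0, -0.8]
opening: 0.0881
gripper_force: 0.0
```

```bash
python3 - <<'E'
from station import bot
from h import *
import cv2
now(bot);im,p=look(bot,"w5")
u,v=proj(p,[.5105,.013,.109]).astype(int);u0=max(0,u-80);v0=max(0,v-70);print(u0,v0,proj(p,[.5105,.013,.109]))
cv2.imwrite("pics/w5c.png",cv2.resize(im[v0:v0+120,u0:u0+160],None,fx=5,fy=5,interpolation=cv2.INTER_CUBIC))
E
```

```text
t 14.9 tcp [0.5109 0.0141 0.2187] phi 0.0048 zax [ 0.001 -0.    -1.   ] F [ 0.   0.  -0.8] open 0.0881 grip 0.0 J [-0.04 -0.14  1.43  0.    1.85  1.53]
247 120 [327.74903868 190.68805093]
```

View pics/w5c.png

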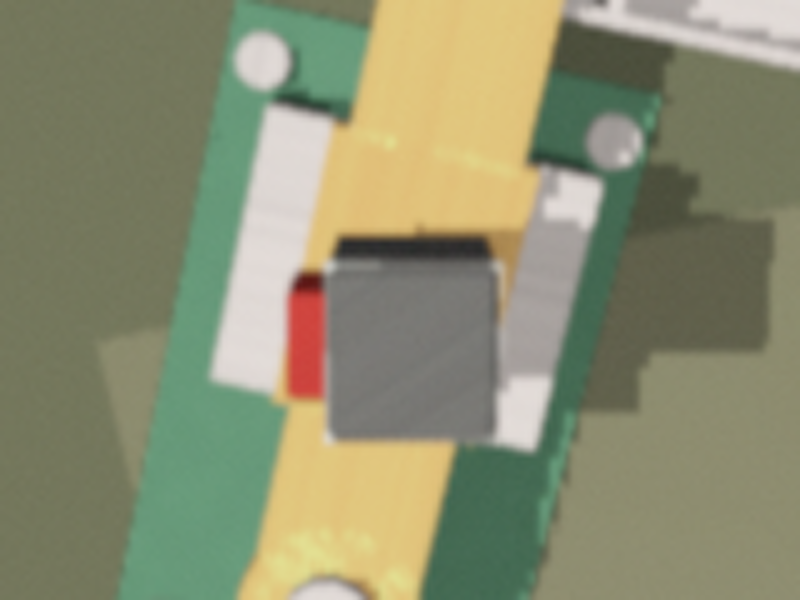

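Call:
{"method": "send_rows", "body": {
  "commands": [
    [[0,-0.0003,0.05],[0,0,0.005],0],
    [[0,0,0.05],[0,0,0],0],
    [[0,0,0.03],[0,0,0],0],
    [[0,0,0.012],[0,0,0],100],
    [[0,0,0],[0,0,0],100]
  ],
  "squeeze": 30
}}

```text
clock: 15.58
eef_pos: [0.5107, 0.0144, 0.0759]
orientation: [1.0, -0.001, -0.0, -0.0]
contact_force: [-0.2, -1.3, 0.8]
opening: 0.071
gripper_force: 0.0
```

Call:
{"method": "send_rows", "body": {
  "commands": [
    [[0,0,0],[0,0,0],255],
    [[0,0,0],[0,0,0],255],
    [[0,0,0],[0,0,0],255],
    [[0,0,0],[0,0,0],255],
    [[0,0,0],[0,0,0],255]
  ]
}}

```text
clock: 16.2
eef_pos: [0.5109, 0.014, 0.0758]
orientation: [1.0, -0.002, 0.0, 0.0]
contact_force: [1.7, -1.7, -1.0]
opening: 0.031
gripper_force: 30.0
```

```bash
python3 - <<'E'
from station import bot
from h import *
now(bot)
E
```

```text
t 16.2 tcp [0.5109 0.014  0.0758] phi -0.0035 zax [ 3.e-04 -8.e-04 -1.e+00] F [ 1.7 -1.7 -1. ] open 0.031 grip 30.0 J [-0.04 -0.14  1.68 -0.    1.6   1.54]
```

Call:
{"method": "send_rows", "body": {
  "commands": [
    [[0.0005,0.0006,0],[0,0,0],255],
    [[0,0,0.004],[0,0,0],255],
    [[0,0,0.004],[0,0,0],255],
    [[0,0,0],[0,0,0],255]
  ]
}}

```text
clock: 16.7
eef_pos: [0.5109, 0.0138, 0.067]
orientation: [1.0, -0.002, -0.001, 0.0]
contact_force: [0.7, -1.1, -3.2]
opening: 0.0308
gripper_force: 30.0
```

Call:
{"method": "send_rows", "body": {
  "commands": [
    [[0,0.0003,0.004],[0,0,0],255],
    [[0,0,0.004],[0,0,0],255],
    [[0,0,0.003],[0,0,0],255],
    [[0,0,0.002],[0,0,0],255],
    [[0,0,0],[0,0,0],255]
  ]
}}

```text
clock: 17.32
eef_pos: [0.5112, 0.0135, 0.055]
orientation: [1.0, -0.002, 0.0, -0.0]
contact_force: [-0.5, 0.1, -0.9]
opening: 0.0309
gripper_force: 30.0
```

Call:
{"method": "send_rows", "body": {
  "commands": [
    [[0,0,0.0015],[0,0,0],255],
    [[0,0,0.001],[0,0,0],255],
    [[0,0,0.001],[0,0,0],255],
    [[0,0,0],[0,0,0],255]
  ]
}}

```text
clock: 17.82
eef_pos: [0.5115, 0.0135, 0.0547]
orientation: [1.0, -0.002, 0.001, 0.0]
contact_force: [-7.6, -0.3, 13.9]
opening: 0.0308
gripper_force: 30.0
```

Call:
{"method": "send_rows", "body": {
  "commands": [
    [[0,0,-0.0015],[0,0,0],255],
    [[0,0,0],[0,0,0],0],
    [[0,0,0],[0,0,0],0],
    [[0,0,0],[0,0,0],0],
    [[0,0,0],[0,0,0],0]
  ]
}}

```text
clock: 18.45
eef_pos: [0.5111, 0.0134, 0.0525]
orientation: [1.0, -0.002, -0.0, 0.0]
contact_force: [-0.2, 0.5, 0.1]
opening: 0.0674
gripper_force: 0.0
```

Call:
{"method": "send_rows", "body": {
  "commands": [
    [[0,0,-0.03],[0,0,0],0],
    [[0,0,-0.05],[0,0,0],0],
    [[0,0,-0.06],[0,0,0],0],
    [[0,0,0],[0,0,0],0],
    [[0,0,0],[0,0,0],0]
  ]
}}

```text
clock: 19.08
eef_pos: [0.5112, 0.0134, 0.1921]
orientation: [1.0, -0.002, -0.0, 0.0]
contact_force: [0.0, 0.8, -0.3]
opening: 0.088
gripper_force: 0.0
```

```bash
python3 - <<'E'
from station import bot
from h import *
import cv2
now(bot)
o=[]
for c,n in(("wrist","w6"),("side","s6")):
    im,p=look(bot,n,c);q=proj(p,[.511,.013,.087]);u,v=q.astype(int);print(q,u-66,v-50)
    o.append(cv2.resize(im[v-50:v+50,u-66:u+66],(396,300),interpolation=cv2.INTER_CUBIC))
cv2.imwrite("pics/c6.png",np.hstack(o))
E
```

```text
t 19.07 tcp [0.5112 0.0134 0.1921] phi -0.0034 zax [-6.e-04 -1.e-04 -1.e+00] F [ 0.   0.8 -0.3] open 0.088 grip 0.0 J [-0.04 -0.15  1.48 -0.    1.81  1.53]
[326.96779938 191.51915191] 260 141
[314.89736177 197.41680176] 248 147
```

View pics/c6.png

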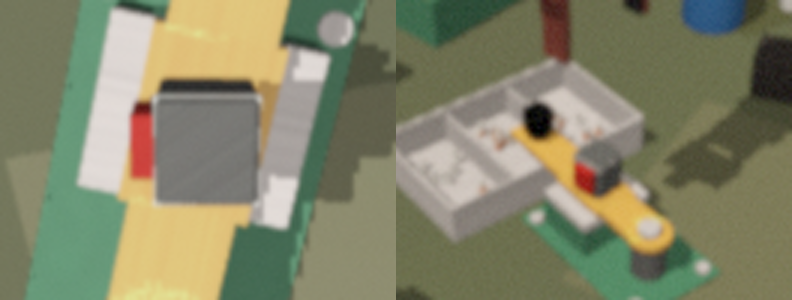

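```bash
python3 -c "
from station import bot
print(bot.hand_in())"
```

```text
the job is handed in; nothing more can be done
None
```

I swung the strap shut to its stop and pushed the ball-lock pin home through strap and bridge. The last pictures show it seated with its button out, and I handed the job in at about 19 s; no verdict came back.

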